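# Push the record weight home between the bookends

### The arm

A 6-joint arm with a two-finger parallel gripper is mounted at the origin on the work surface. World frame = base frame: x ahead of the robot, y to its left, z up, the work surface at z = 0. Lengths are in m, angles in rad, forces in N, time in s.
With the tool pointing down it reaches from about 0.4 to 0.825 m from the base axis. Payload 7 kg.
Tool frame: the origin (TCP) lies midway between the tips of the shut fingers; the grasp point (between the pads) lies 19 mm behind it; z points along the fingers, y is the direction in which the jaws open and shut (so a half turn about z gives the same grasp; the last joint's range is limited). The gripper opens to 88 mm and grips with 3 to 60 N. Pads are 19 mm wide; open, the fingers measure 130 mm over their backs; the gripper's body (78 mm by 193 mm) begins 47 mm behind the grasp point.
Start: joints at [-0.868, 0.359, 0.012, 0, -1.224, -0.288], TCP at [0.272, -0.618, 0.227] pointing down, gripper open.
Joint ranges: [-3.07, 3.07], [-1.43, 2.12], [-1.02, 1.25], [-3.03, 1.67], [-3.05, -0], [-3.03, 3.03]. Speed limits (rad/s): [2.39, 2.39, 3.01, 3.14, 3.14, 3.14].

### API

Orientations are given as a unit quaternion [w, x, y, z].
In Python, from workcell import env, eoat, solver, get_image, get_calibration, job, look_for, pinpoint gives the robot as it stands. Calls block until the motion is done:
- env.move_ptp(position, orientation): joint-space move of the TCP to a pose.
- env.line_to(position, rot=None, speed=0.15, threshold=None): straight line of the TCP; rot=None keeps the orientation; speed is the mean speed in m/s. With threshold (N) it stops when the force on the tool has changed by that much, and returns True; else False.
- env.movej(angles): joint-space move.
- eoat.command_gripper(opening, effort=None): finger opening in m; effort is the grip in N (None keeps the last); returns when the fingers have stopped.
- env.sleep(seconds).
- solver.ik(position, orientation): joint angles nearest the present ones, or None.
- get_image(name): name is "scene" or "top" or "wrist"; returns the picture (420x560x3 uint8, red, green, blue); there is no depth.
- get_calibration(name): a dict with "vfov" (degrees; the focal length in pixels is half the picture's height over the tangent of half this angle, whatever the lens; pixels are square), "cx", "cy" (the principal point, pixels), "position" and "attitude" of the camera in the world. Camera axes: x right, y up, looking along -z (the intrinsics and any distortion apply to the point x, -y, -z); pixel columns grow to the right and rows downward; lengths in m; the calibration is good to about 2 mm. A picture is of the moment at which its call begins: read the wrist's pose just before it. get_calibration takes no time and is no camera call; for the wrist camera it gives the pose at the moment of the call.
A pose or a line that the arm cannot do raises env.MotionError and nothing moves.
- job.finish_job(): hands the job in, once; it reports no verdict.
Trained networks look in the newest picture that a camera, given by its name, has taken for a name from the list of things; names that differ only in an ending like _2 or _b are one class to them, and where a whole thing is asked for, a point or a joint stands for the part that bears it (a point fixed in the world has none). Each returns a list of dicts, best first, with "score" (0 to 1); they miss things now and then, are a little off and sometimes report something else, mostly with a low value. They report only what shows in the picture. A call takes as long as a camera call. They do not tell look-alikes from the thing itself.
- look_for(camera, name): "bbox" ([left, top, right, bottom] in pixels, round what is visible of it).
- pinpoint(camera, name): "xy" ([column, row] in pixels: a listed point, or the origin of a listed thing).
Readings, each from a call of its own:
- env.get_t(): time.
- env.get_joint_positions(): joint angles.
- env.get_joint_velocities(): joint speeds.
- env.get_effort(): joint torques, N m.
- env.get_tool_pos(): TCP position.
- env.get_tool_rot(): TCP orientation.
- env.get_ft_force(): force on the tool from outside, world axes, zero at the start.
- env.get_torque(): the same for the moment, N m.
- env.get_grip_width(): finger opening in m.
Only numpy, scipy, OpenCV 4.12 (cv2) and the standard library are available. Lean on these libraries where they do the work, as an engineer would, in place of code of your own. Each camera call takes 0.05 s, during which the arm holds its last target.

### The job

The white record weight belongs on its round felt pad in front of the turntable, but the pull-out tray is standing out over the pad. First push the tray fully home under the turntable; then push the weight across the boards, through the gap between the two aluminium bookends, and on until it stands wholly on the pad. Use pushes only: do not lift or tip the weight, and leave the other things on the table where they are.

Things in the scene. Friction and masses are not known exactly. Their poses are not given: they have to be found in the camera images.
- weight: the record weight: a plain white glazed ceramic puck, 76 across and 45 tall, about 450 g, standing loose on the boards to the right of the bookends as the robot sees it. It slides when pushed and stops when the push stops. Origin: centre of its underside; z up; its yaw means nothing.
- bookends: two low aluminium bookends (upright plates 4 thick, 90 long, 45 tall), each backed by two cassette cases lying flat on each other (109 long, 36 tall together), all fixed. Origin on the boards midway between the two plates. The passage between the plates runs along the y axis; the plates' inner faces are at x = -42 and +42, a gap of 84. Cassettes end at y = -55 and +55 and reach out to x = -117 and +117. The weight starts on the -y side, the pad lies on the +y side.
- pad: the weight's place: a thin round grey felt pad, 112 across, 1 thick, flat on the boards in front of the turntable's base and beyond the bookends; it is no step for the weight, which slides onto it. Origin: its centre, on the boards. The tray, while out, covers it.
- tray (a joint): how far the pull-out tray stands out of the turntable's base, in m: 0 = fully home, at most 0.13. It runs with about 1.5 N of friction and stays where it is left.
- tray_front (a point): centre of the outer face of the tray's wooden front panel (panel 160 wide, upright, from 8 to 54 above the boards, this point 31 above them). x points straight into the base (the way the tray closes), y along the panel, z up. Home, the panel still stands 16 proud of the base, which is 60 tall; the turntable on it (118 tall and more) begins 95 behind the base's front. With the tray home the pad's centre is 70 to 90 in front of this face.
- jar: bystander, loose, to be left alone: glass jar with clip-on lid, 90 across, 118 tall. Origin: centre of its underside.
- gauge: bystander, loose, to be left alone: white plastic stylus gauge, 90 x 26 x 21. Origin: centre of its underside.
- mug: bystander, loose, to be left alone: terracotta mug, 80 across, 90 tall. Origin: centre of its underside.
- brush: bystander, loose, to be left alone: wooden record brush, 100 x 40 x 34. Origin: centre of its underside.
- tin: bystander, loose, to be left alone: round aluminium tin, 63 across, 24 tall. Origin: centre of its underside.
- adaptor: bystander, loose, to be left alone: steel record adaptor, 38 across, 11 tall. Origin: centre of its underside.
Not all that is in view belongs to the job. Of the things that look like the weight, the middle-sized one is meant.

How it is judged:
By the outcome, as a careful person would: the job done as asked, in the order asked, and still so for the second after the job is handed in, with the robot touching nothing.
It also fails if it takes over 67 s, if anything falls off the work surface, if the arm or the gripper's body presses on something with over 40 N, if the wrist force passes 120 N, or if a joint passes its speed limit or range.

## Working session

There is one attempt and no reset: what is moved stays moved. The work goes in short steps, each a Python script; the robot and the scene stay as the last script left them, time stands still between calls to the robot, and variables do not carry over. Pictures are saved under pics/ and viewed, and the job is handed in when it is done.

```bash
ls; mkdir -p pics
python3 - <<'E'
from workcell import env, get_image, get_calibration, look_for, pinpoint
import cv2
for c in ("scene","top","wrist"):
    k=get_calibration(c); print(c,k)
    im=get_image(c); cv2.imwrite(f"pics/{c}0.png",im[:,:,::-1])
    for n in ("weight","bookends","pad","tray_front","jar","gauge","mug","brush","tin","adaptor"):
        try:
            print(n,[([round(v) for v in d["bbox"]],round(d["score"],2)) for d in look_for(c,n)][:4],[([round(v,1) for v in d["xy"]],round(d["score"],2)) for d in pinpoint(c,n)][:4])
        except Exception as e: print(n,e)
print(env.get_t(),env.get_tool_pos(),env.get_tool_rot())
E
```

```text
pics
scene {'vfov': 46.92826887862374, 'cx': 283.4216112163445, 'cy': 215.32954703783972, 'position': array([1.60585302, 0.27518942, 0.97695231]), 'attitude': array([0.54693443, 0.25499171, 0.33617754, 0.72306751])}
weight [([198, 183, 221, 210], 0.8), ([219, 170, 236, 189], 0.77)] [([184.0, 174.7], 0.79), ([211.7, 202.7], 0.69), ([228.5, 180.6], 0.53), ([179.0, 244.8], 0.3)]
bookends [([248, 182, 301, 239], 0.97)] [([274.3, 213.8], 0.95)]
pad [] []
tray_front [([321, 223, 382, 265], 0.75)] [([352.7, 231.9], 0.8)]
jar [([192, 226, 226, 275], 0.67)] [([204.4, 265.8], 0.92)]
gauge [([253, 252, 276, 277], 0.6)] [([265.2, 262.2], 0.72)]
mug [([406, 184, 444, 221], 0.9)] [([417.9, 215.0], 0.64)]
brush [([403, 224, 426, 256], 0.72)] []
tin [([167, 234, 192, 253], 0.89)] [([180.2, 244.8], 0.93), ([417.7, 217.1], 0.62), ([410.2, 242.8], 0.39)]
adaptor [] [([402.3, 270.0], 0.49), ([276.3, 214.7], 0.23)]
top {'vfov': 47.71428227826886, 'cx': 286.62635652783706, 'cy': 206.4893764551122, 'position': array([ 0.4197514 , -0.01193174,  1.18477965]), 'attitude': array([-0.6981657 , -0.03170796,  0.0
[... 597 characters left out ...]
0.81)]
brush [([113, 202, 139, 245], 0.85)] [([129.0, 224.1], 0.91)]
tin [([374, 130, 402, 153], 0.87)] [([386.6, 141.4], 0.74)]
adaptor [([126, 175, 145, 190], 0.53), ([274, 177, 330, 279], 0.37)] [([133.5, 182.4], 0.66)]
wrist {'vfov': 64.94934833952962, 'cx': 283.8752447189841, 'cy': 210.88022349781014, 'position': array([ 0.19692988, -0.65091283,  0.38417163]), 'attitude': array([ 0.53960441, -0.08407849, -0.12920667,  0.82768564])}
weight [([346, 287, 410, 360], 0.73)] []
bookends [] []
pad [] []
tray_front [] []
jar [] []
gauge [] []
mug [] []
brush [] []
tin [] []
adaptor [] []
3.15 [ 0.27200853 -0.61775959  0.22660024] [ 2.46626804e-05 -2.05904652e-01  9.78572058e-01 -3.10132321e-05]
```

View pics/scene0.png

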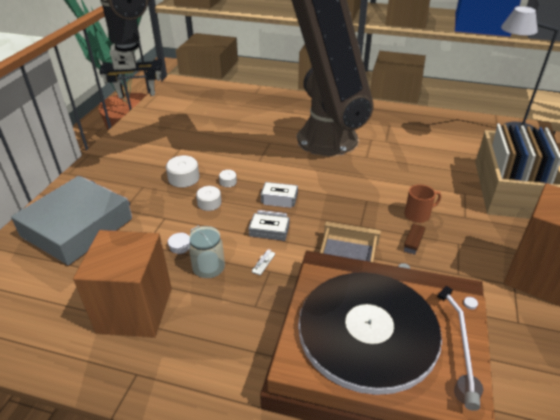

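View pics/top0.png

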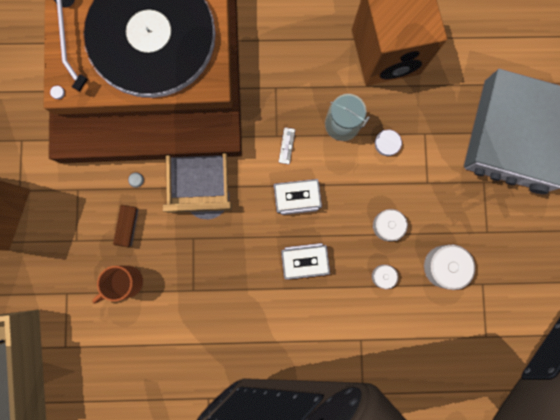

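View pics/wrist0.png

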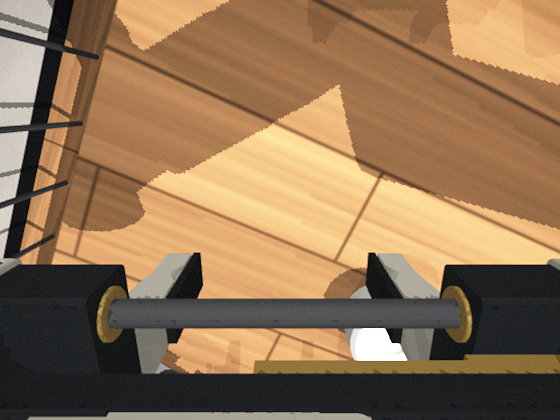

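```bash
cat > h.py <<'E'
from workcell import env, eoat, solver, get_image, get_calibration, job, look_for, pinpoint
import numpy as np, cv2
from scipy.spatial.transform import Rotation as R
def cam(c):
    k=get_calibration(c); f=210/np.tan(np.radians(k["vfov"])/2)
    q=k["attitude"]; M=R.from_quat([q[1],q[2],q[3],q[0]]).as_matrix()
    return k,f,M
def w(c,uv,z=0):
    k,f,M=cam(c); uv=np.atleast_2d(np.array(uv,float))
    d=np.c_[(uv[:,0]-k["cx"])/f,-(uv[:,1]-k["cy"])/f,-np.ones(len(uv))]@M.T
    p=k["position"]; return p+d*((z-p[2])/d[:,2])[:,None]
def pix(c,P):
    k,f,M=cam(c); q=(np.atleast_2d(P)-k["position"])@M
    return np.c_[k["cx"]+f*q[:,0]/-q[:,2], k["cy"]-f*q[:,1]/-q[:,2]]
def crop(img,x0,y0,x1,y1,s,name):
    cv2.imwrite(name,cv2.resize(img[y0:y1,x0:x1,::-1],None,fx=s,fy=s,interpolation=cv2.INTER_CUBIC))
E
python3 - <<'E'
from h import *
np.set_printoptions(precision=4,suppress=True)
im=cv2.imread("pics/top0.png")[:,:,::-1]
crop(im,255,165,485,305,3.4,"pics/c1.png")
crop(im,95,120,345,305,3.2,"pics/c2.png")
im=cv2.imread("pics/scene0.png")[:,:,::-1]
crop(im,150,140,320,290,4,"pics/c3.png")
crop(im,260,170,460,290,4,"pics/c4.png")
print(w("top",[[385.1,225.1]]),w("scene",[[211.7,202.7]]))
print("tray front", w("top",[[199.1,209.2]],.031),w("scene",[[352.7,231.9]],.031))
print("book scene",w("scene",[[274.3,213.8]]))
print("mug",w("top",[[130.2,281.8]]),w("scene",[[417.9,215]]))
print("brush",w("top",[[129.,224.1]]))
print("gauge",w("top",[[285.1,146.5]]),w("scene",[[265.2,262.2]]))
print("jar",w("top",[[342.5,124.6]]),w("scene",[[204.4,265.8]]))
E
```

```text
[[ 0.4963 -0.2815  0.    ]] [[ 0.4907 -0.2797  0.    ]]
tray front [[0.543  0.1783 0.031 ]] [[0.541  0.1857 0.031 ]]
book scene [[ 0.4891 -0.0689  0.    ]]
mug [[0.3708 0.3525 0.    ]] [[0.3717 0.3666 0.    ]]
brush [[0.5128 0.3572 0.    ]]
gauge [[ 0.7021 -0.0353  0.    ]] [[ 0.6994 -0.0329  0.    ]]
jar [[ 0.7566 -0.1837  0.    ]] [[ 0.759  -0.1919  0.    ]]
```

View pics/c1.png

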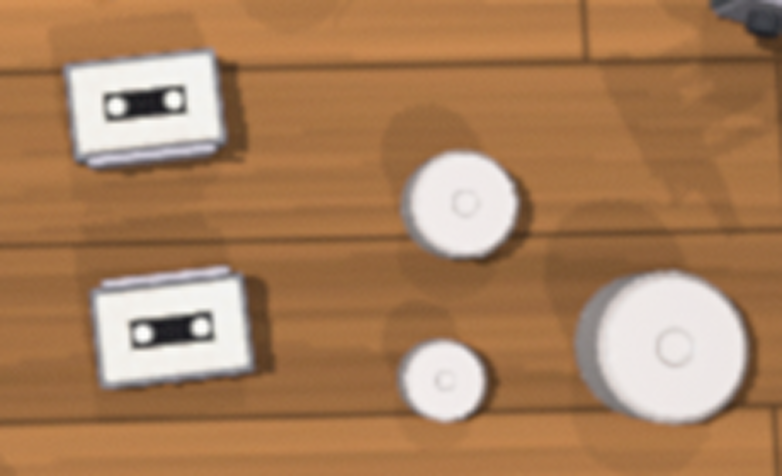

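View pics/c2.png

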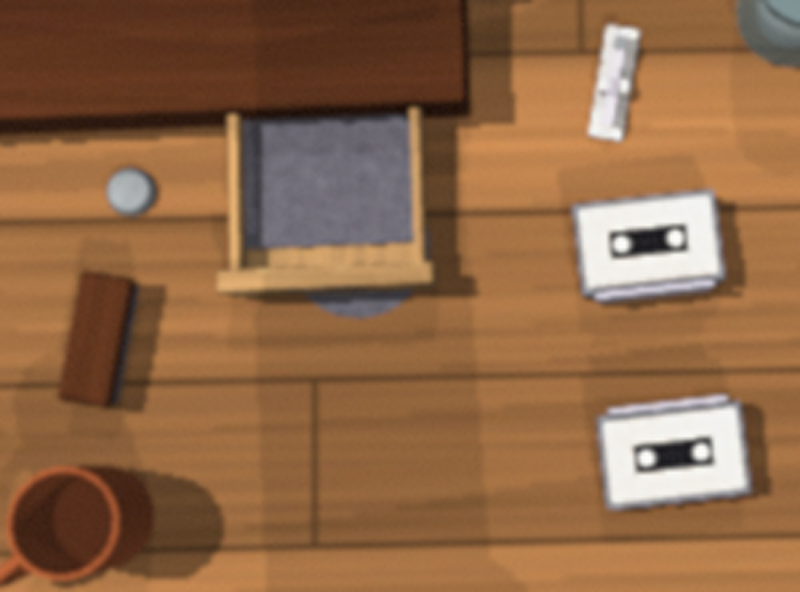

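View pics/c3.png

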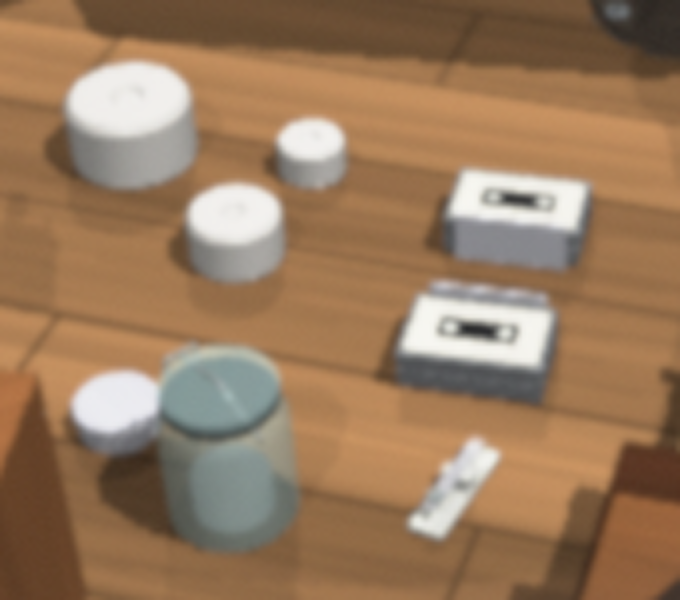

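View pics/c4.png

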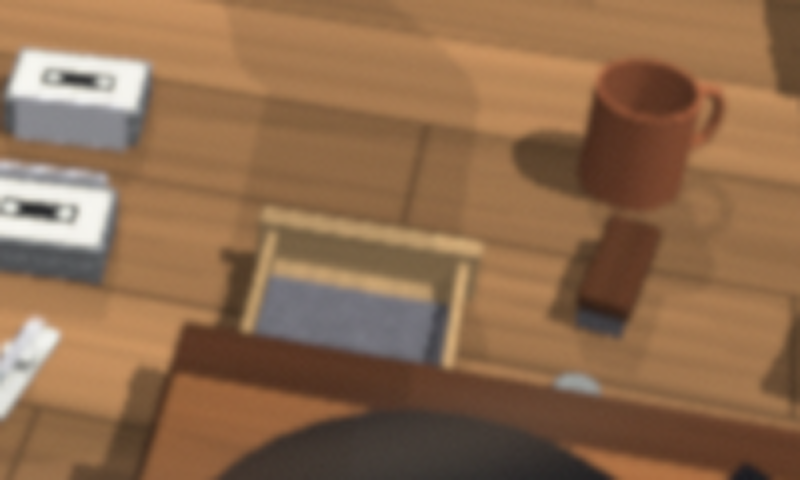

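Look-alikes, top-camera pixels: large puck (450,267), middle puck (391,225), small puck (386,277) and the tin (388,143). In the crop their widths are about 44, 33 and 25 px for the pucks, so 106, 79 and 60 mm. The middle one at (391,225) is the weight. Next I'll fit the geometry.

Run:
```python
from h import *
from scipy.optimize import least_squares
np.set_printoptions(precision=4,suppress=True)
im=cv2.imread("pics/top0.png")
# white blobs
g=im.min(axis=2)
m=(g>150).astype(np.uint8)
n,l,s,c=cv2.connectedComponentsWithStats(m)
for i in range(1,n):
    if s[i,4]>150 and 165<c[i][1]<300 and 260<c[i][0]<490: print(s[i],c[i], "z45 centre",w("top",[c[i]],.045)[0], "diam px",2*np.sqrt(s[i,4]/np.pi))
c1=lambda a:np.array(a)/3.4+[255,165]
c2=lambda a:np.array(a)/3.2+[95,120]
U=c1([(67,66),(214,50),(226,142),(80,161)]);L=c1([(95,292),(243,275),(253,372),(104,388)])
PU=c1([(88,163),(216,150)]);PL=c1([(103,284),(230,269)])
print("upper",w("top",U,.036),"\nlower",w("top",L,.036),"\nplates",w("top",np.r_[PU,PL],.045))
def model(p):
    cx,cy,a=p; Rm=np.array([[np.cos(a),-np.sin(a)],[np.sin(a),np.cos(a)]])
    loc=[(.117,.0545),(.117,-.0545),(-.117,-.0545),(-.117,.0545)]
    return np.array(loc)@Rm.T+[cx,cy]
obs=w("top",np.r_[U[:2],L[2:]],.036)[:,:2]
r=least_squares(lambda p:(model(p)-obs).ravel(),[.49,-.07,0])
print("bookends",r.x,"res",r.fun.reshape(-1,2))
print("base front edge",w("top",c2([(0,130),(468,110)]),.06))
print("panel top front",w("top",c2([(218,290),(432,283)]),.054))
print("pad crescent",w("top",c2([(308,293),(330,308),(360,318),(390,309),(414,292)]),.001))
# overlay check in scene
print("scene pred of origin",pix("scene",[[*r.x[:2],0]]))
print("ft",env.get_ft_force(),env.get_t())
```

```text
[ 275  180   46   34 1094] [297.3693 196.3108] z45 centre [ 0.5678 -0.0613  0.045 ] diam px 37.32189788770486
[375 210  32  30 759] [390.5165 224.4295] z45 centre [ 0.4947 -0.2845  0.045 ] diam px 31.086794856562303
[ 283  244   46   34 1111] [304.9964 260.7012] z45 centre [ 0.4125 -0.0755  0.045 ] diam px 37.61075822422045
[ 430  245   44   44 1529] [451.6828 266.7881] z45 centre [ 0.3899 -0.4268  0.045 ] diam px 44.12236693447059
[373 265  24  24 438] [384.9292 276.4726] z45 centre [ 0.3707 -0.2653  0.045 ] diam px 23.615226456547084
upper [[ 0.5995 -0.007   0.036 ]
 [ 0.609  -0.1132  0.036 ]
 [ 0.5421 -0.1198  0.036 ]
 [ 0.5306 -0.0149  0.036 ]] 
lower [[ 0.4372 -0.0235  0.036 ]
 [ 0.4468 -0.1289  0.036 ]
 [ 0.3784 -0.1338  0.036 ]
 [ 0.3698 -0.0283  0.036 ]] 
plates [[ 0.5282 -0.0205  0.045 ]
 [ 0.5356 -0.1116  0.045 ]
 [ 0.4425 -0.0292  0.045 ]
 [ 0.451  -0.1189  0.045 ]]
bookends [ 0.4891 -0.0706  0.09  ] res [[ 0.0013  0.0012]
 [ 0.0016 -0.0012]
 [-0.0009 -0.0016]
 [-0.002   0.0015]]
base front edge [[0.662  0.4213 0.06  ]
 [0.6705 0.0719 0.06  ]]
panel top front [[0.5389 0.26   0.054 ]
 [0.5408 0.1009 0.054 ]]
pad crescent [[0.5407 0.2028 0.001 ]
 [0.5286 0.1857 0.001 ]
 [0.5202 0.1625 0.001 ]
 [0.5268 0.1391 0.001 ]
 [0.5397 0.1203 0.001 ]]
scene pred of origin [[273.7809 213.7134]]
ft [0.0267 0.4716 0.9542] 3.15
```

```bash
cat >> h.py <<'E'
def down(jaw_dir, near=None):
    """tool pointing down, tool y along jaw_dir (2-vector) or its opposite, nearest the present"""
    best=None; cur=env.get_tool_rot(); cq=R.from_quat([cur[1],cur[2],cur[3],cur[0]])
    for s in (1,-1):
        y=s*np.array([jaw_dir[0],jaw_dir[1],0.]);y/=np.linalg.norm(y); z=np.array([0,0,-1.]); x=np.cross(y,z)
        r=R.from_matrix(np.c_[x,y,z]); a=(r*cq.inv()).magnitude()
        if best is None or a<best[0]: best=(a,r)
    q=best[1].as_quat(); return [q[3],q[0],q[1],q[2]]
E
python3 - <<'E'
from h import *
np.set_printoptions(precision=4,suppress=True)
a=.02; d=np.array([np.cos(a),np.sin(a)]); n=np.array([-d[1],d[0]])
q=down(n)
f=np.array([.541,.180])
s=f-.06*d
print(q,solver.ik([*s,.2],q),solver.ik([*s,.025],q))
eoat.command_gripper(.03)
env.move_ptp([*s,.2],q)
print(env.get_t(),env.get_tool_pos(),env.get_joint_positions())
env.line_to([*s,.025],speed=.15)
print(env.get_t(),env.get_grip_width(),env.get_ft_force())
p=f+.125*d
hit=env.line_to([*(f-.02*d),.025],speed=.1,threshold=6)
print(hit,env.get_tool_pos())
hit=env.line_to([*p,.025],speed=.06,threshold=10)
print(hit,env.get_tool_pos(),env.get_ft_force(),env.get_t())
im=get_image("top");cv2.imwrite("pics/top1.png",im[:,:,::-1])
crop(im,95,120,345,305,3.2,"pics/c5.png")
E
```

```text
[np.float64(0.0), np.float64(-0.009999833334166664), np.float64(0.9999500004166653), np.float64(0.0)] [ 0.7389  0.1119 -0.3792  0.     -1.0798 -2.2897] [ 0.7389  0.324  -0.5862 -0.     -0.6606 -2.2897]
7.125 [0.4812 0.1784 0.2   ] [ 0.738   0.112  -0.3791  0.     -1.0798 -2.2895]
8.4417 0.029562943783370876 [ 0.4938 -0.7642 -0.0532]
False [0.5207 0.1793 0.0249]
True [0.6482 0.1818 0.0242] [ 0.0488  0.0557 -0.5605] 10.8667
```

View pics/c5.png

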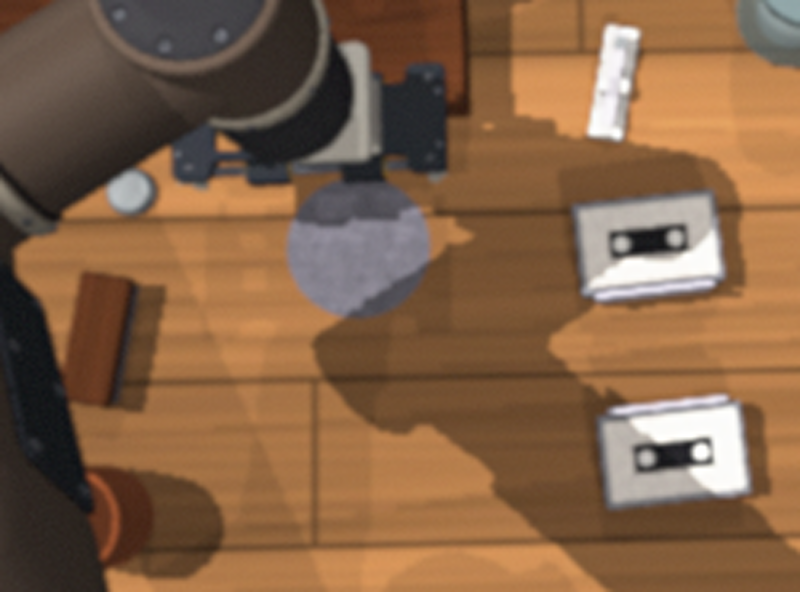

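Run:
```python
from h import *
np.set_printoptions(precision=4,suppress=True)
a=.02; d=np.array([np.cos(a),np.sin(a)])
p=env.get_tool_pos()
hit=env.line_to([*(p[:2]+.015*d),.025],speed=.03,threshold=15)
print(hit,env.get_tool_pos(),env.get_ft_force(),env.get_t())
p=env.get_tool_pos()
env.line_to([*(p[:2]-.05*d),.025],speed=.15)
p=env.get_tool_pos()
env.line_to([*p[:2],.2],speed=.25)
# head over toward the weight: stage above start, looking from wrist on the way
q=down([1,0.09])
print(solver.ik([.49,-.36,.2],q))
env.move_ptp([.49,-.36,.2],q)
for c in("top","scene","wrist"):
    im=get_image(c);cv2.imwrite(f"pics/{c}2.png",im[:,:,::-1])
print(env.get_t(),env.get_tool_pos(),env.get_joint_positions())
im=cv2.imread("pics/top2.png")[:,:,::-1]
crop(im,95,120,345,305,3.2,"pics/c6.png")
im=cv2.imread("pics/scene2.png")[:,:,::-1]
crop(im,260,170,460,290,4,"pics/c7.png")
```

```text
True [0.6481 0.1816 0.0234] [-0.6202  0.501  -0.2776] 11.175
[-0.3127  0.2678 -0.1805  0.     -1.1226 -2.7391]
14.65 [ 0.4906 -0.3593  0.2   ] [-0.3113  0.2679 -0.1804 -0.0001 -1.1225 -2.7391]
```

View pics/c6.png

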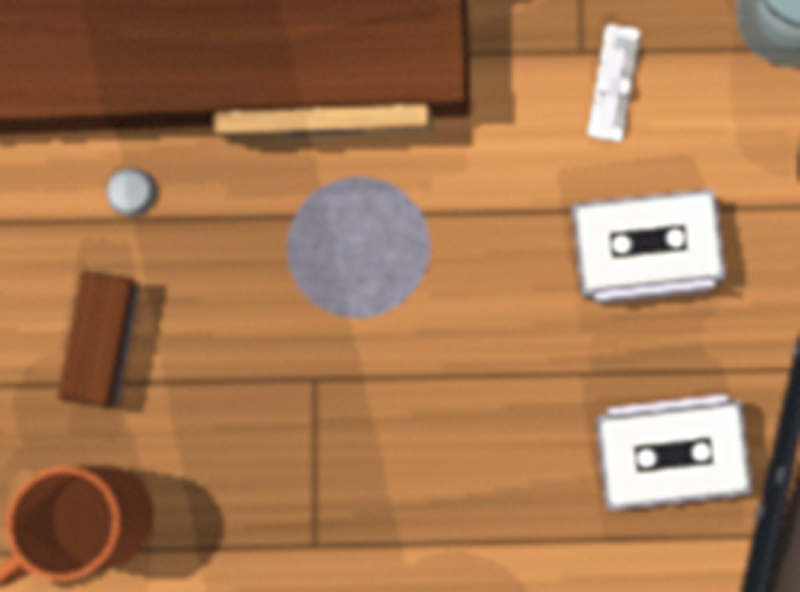

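View pics/c7.png

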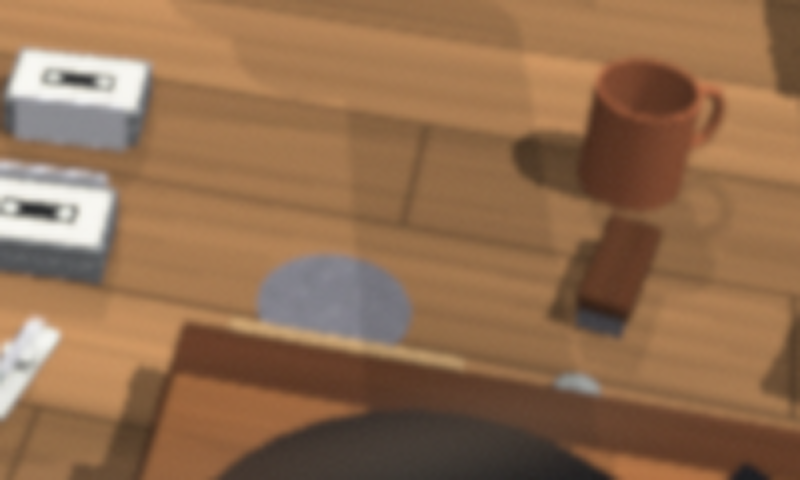

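View pics/wrist2.png

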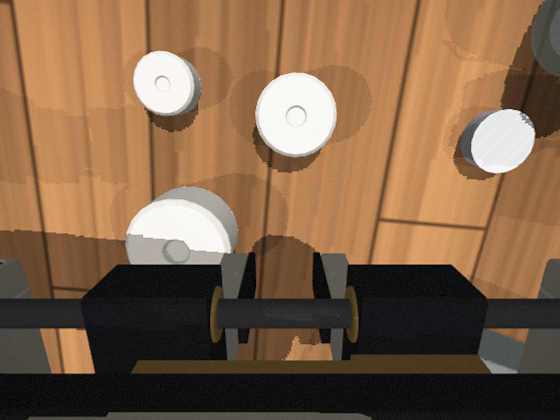

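View pics/top2.png

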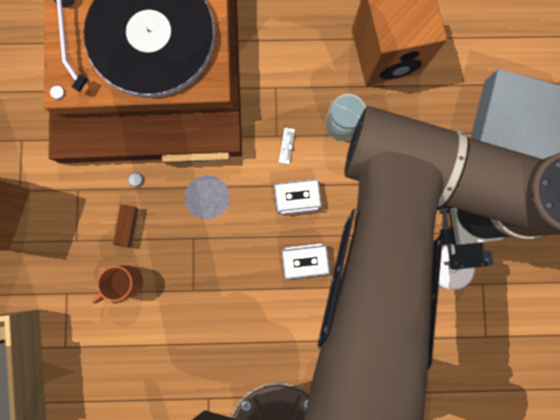

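Run:
```python
from h import *
np.set_printoptions(precision=4,suppress=True)
im=cv2.imread("pics/wrist2.png")
g=im.min(axis=2); m=(g>170).astype(np.uint8)
n,l,s,c=cv2.connectedComponentsWithStats(m)
for i in range(1,n):
    if s[i,4]>800:
        x,y,ww,h,_=s[i]; print(s[i],c[i],w("wrist",[[x+ww/2,y+h/2]],.045))
# weight ellipse
i=l[113,310]; cs,_=cv2.findContours((l==i).astype(np.uint8),cv2.RETR_EXTERNAL,cv2.CHAIN_APPROX_NONE)
P=w("wrist",cs[0][:,0,:],.045)[:,:2]; (cx,cy),r=cv2.minEnclosingCircle((P*1000).astype(np.float32)); print("weight",cx,cy,r)
im=cv2.imread("pics/top2.png").astype(int)
sub=(im[:,:,0]-im[:,:,2]>-5).astype(np.uint8); sub[:170]=0;sub[225:]=0;sub[:,:175]=0;sub[:,235:]=0
sub=cv2.morphologyEx(sub,cv2.MORPH_OPEN,np.ones((3,3)))
n,l,s,c=cv2.connectedComponentsWithStats(sub)
i=1+np.argmax(s[1:,4]); print("pad",s[i],c[i],w("top",[c[i]],.001))
im=cv2.imread("pics/scene2.png").astype(int)
print("scene pad", w("scene",[[260+258/4,170+300/4],[260+412/4,170+308/4]],.001))
c2=lambda a:np.array(a)/3.2+[95,120]
print("panel top front home",w("top",c2([(215,135),(430,127)]),.054))
print("base front edge",w("top",c2([(0,130),(468,110)]),.06))
print(env.get_tool_pos())
```

```text
[ 133   51   61   63 2962] [163.0446  81.7789] [[ 0.3761 -0.2669  0.045 ]]
[ 255   73   82   82 5191] [295.6735 113.2707] [[ 0.4955 -0.2828  0.045 ]]
[ 471  109   64   64 3050] [501.881  141.2384] [[ 0.6901 -0.2891  0.045 ]]
[ 127  199  104   54 3644] [181.34   224.9092] [[ 0.3891 -0.4015  0.045 ]]
weight 495.2174377441406 -284.21343994140625 36.9517822265625
pad [ 186  176   42   42 1413] [206.5265 196.8188] [[0.577  0.1646 0.001 ]]
scene pad [[0.5864 0.1131 0.001 ]
 [0.5641 0.2225 0.001 ]]
panel top front home [[0.6563 0.2628 0.054 ]
 [0.6593 0.1012 0.054 ]]
base front edge [[0.662  0.4213 0.06  ]
 [0.6705 0.0719 0.06  ]]
[ 0.4906 -0.3593  0.2   ]
```

Tray is home: it met the stop twice at x≈0.648, and the panel stands about 12–16 mm proud of the base. Pad centre is (0.577,0.165). The weight measured from the wrist, at px (296,113), agrees with the top view at (0.495,−0.284). Next I'll push it as far as the mouth of the gap and look again.

```bash
cat >> h.py <<'E'
B=np.array([.4891,-.0706]); A=.09; D=.0444
def axes(a=None):
    a=A if a is None else a
    return np.array([-np.sin(a),np.cos(a)]), np.array([np.cos(a),np.sin(a)])
E
python3 - <<'E'
from h import *
np.set_printoptions(precision=4,suppress=True)
u,v=axes(); W=np.array([.495,-.284]); q=down(v); Z=.014
s=W-.078*u
env.move_ptp([*s,.12],q); env.line_to([*s,Z],speed=.1)
print(env.get_tool_pos(),env.get_ft_force(),env.get_grip_width())
p=W-(D+.003)*u
env.line_to([*p,Z],speed=.08)
t=B-.115*u-D*u
print("target",t)
h=env.line_to([*t,Z],speed=.07,threshold=12)
print(h,env.get_tool_pos(),env.get_ft_force(),env.get_t())
for c in("top","wrist"):
    im=get_image(c);cv2.imwrite(f"pics/{c}3.png",im[:,:,::-1])
E
```

```text
[ 0.5025 -0.3619  0.0147] [-0.2675 -0.154   0.256 ] 0.030337935615776187
target [ 0.5034 -0.2294]
False [ 0.5035 -0.2295  0.014 ] [-0.6844  0.0735  0.671 ] 18.4167
```

View pics/wrist3.png

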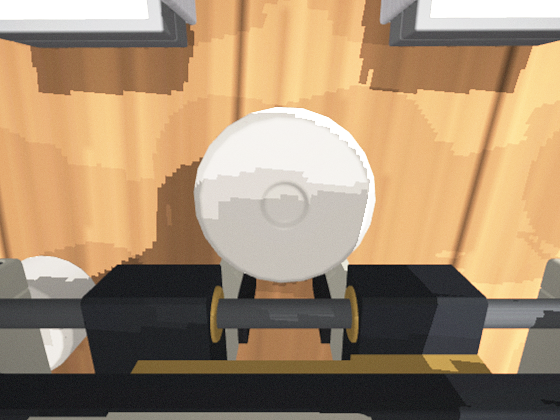

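View pics/top3.png

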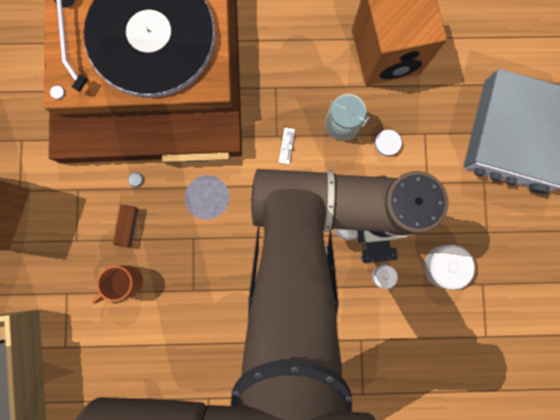

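Run:
```python
from h import *
im=cv2.imread("pics/wrist3.png")[:,:,::-1]
crop(im,140,0,440,120,2.6,"pics/c8.png")
```

```text
(no output)
```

View pics/c8.png

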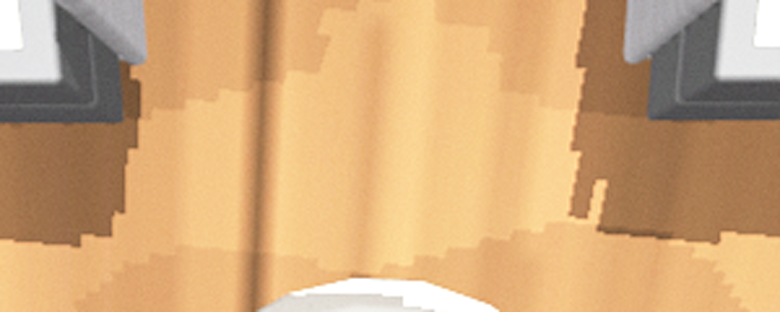

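Run:
```python
from h import *
np.set_printoptions(precision=4,suppress=True)
u,v=axes()
P=w("wrist",[[196.2,24.6],[380,24.6],[186.9,46.5],[390,45.8]],0)[:,:2]
print(P); print("local",np.c_[(P-B)@v,(P-B)@u])
im=cv2.imread("pics/wrist3.png"); g=im.min(axis=2)
m=(g>165).astype(np.uint8); n,l,s,c=cv2.connectedComponentsWithStats(m); i=l[150,285]; print(s[i])
# weight top disc: extents by eye 195..372, 108..283
for z,pt in ((.045,[284.5,197]),(.045,[284.5,204])): 
    p=w("wrist",[pt],z)[0,:2]; print(p,"local",(p-B)@v,(p-B)@u)
t=env.get_tool_pos()[:2]; print("tcp local",(t-B)@v,(t-B)@u)
```

```text
[[ 0.4532 -0.1149]
 [ 0.5379 -0.1073]
 [ 0.4489 -0.1245]
 [ 0.5442 -0.1156]]
local [[-0.0397 -0.0409]
 [ 0.0453 -0.0409]
 [-0.0449 -0.0501]
 [ 0.0508 -0.0498]]
[  195   107   181   174 24489]
[ 0.5001 -0.1813] local 0.001041264600177113 -0.11123393245444835
[ 0.5004 -0.1842] local 0.0010432526037615318 -0.11413415560756604
tcp local 4.102596353093568e-05 -0.15953250860027168
```

The wrist view puts the gap centre about 2 mm to the +x side of my axis relative to the weight. The plate feet are at px (196,25) and (380,25), and the angle of 0.09 rad is confirmed. I'll shift by 1.8 mm and push through.

Run:
```python
from h import *
np.set_printoptions(precision=4,suppress=True)
u,v=axes(); Bn=B+.0018*v; Z=.014
for s,sp in ((-.095,.06),(-.03,.06),(.04,.06),(.13,.07)):
    t=Bn+(s-D)*u
    h=env.line_to([*t,Z],speed=sp,threshold=10)
    p=env.get_tool_pos(); print(s,h,p,(p[:2]-B)@v,env.get_ft_force(),env.get_t())
    im=get_image("wrist");cv2.imwrite(f"pics/wrist4_{int(s*1000)}.png",im[:,:,::-1])
    if h: break
```

```text
-0.095 False [ 0.5035 -0.2086  0.0141] 0.0019533950827383146 [-0.3692  0.1051  0.1041] 19.0Traceback (most recent call last):
  File "<stdin>", line 6, in <module>
workcell.MotionError: the arm cannot follow that straight line within its joint ranges
```

Run:
```python
from h import *
np.set_printoptions(precision=3,suppress=True)
u,v=axes(); Bn=B+.0018*v
print(env.get_joint_positions())
for a in (A,0,-.1,-.3):
  for sg in (1,-1):
    y=sg*np.array([np.cos(a),np.sin(a),0]); z=np.array([0,0,-1.]); x=np.cross(y,z); q=R.from_matrix(np.c_[x,y,z]).as_quat(); q=[q[3],*q[:3]]
    for s in (-.115,-.095,-.06,-.03,.04,.13):
        t=Bn+(s-D)*u
        print(a,sg,s,solver.ik([*t,.014],q),solver.ik([*t,.1],q))
```

```text
[-0.034  0.382 -0.524 -0.    -0.665 -3.017]
0.09 1 -0.115 [-0.073  0.394 -0.502  0.    -0.674 -2.979] [-0.073  0.28  -0.421  0.    -0.87  -2.979]
0.09 1 -0.095 [-0.034  0.382 -0.524  0.    -0.665 -3.017] [-0.034  0.266 -0.442  0.    -0.863 -3.017]
0.09 1 -0.06 None None
0.09 1 -0.03 None None
0.09 1 0.04 [ 0.245  0.321 -0.632  0.    -0.619  2.986] [ 0.245  0.192 -0.544  0.    -0.835  2.986]
0.09 1 0.13 [ 0.439  0.303 -0.661  0.    -0.606  2.793] [ 0.439  0.171 -0.572  0.    -0.828  2.793]
0.09 -1 -0.115 [-0.073  0.394 -0.502  0.    -0.674  0.163] [-0.073  0.28  -0.421  0.    -0.87   0.163]
0.09 -1 -0.095 [-0.034  0.382 -0.524  0.    -0.665  0.124] [-0.034  0.266 -0.442  0.    -0.863  0.124]
0.09 -1 -0.06 [ 0.035  0.363 -0.559  0.    -0.65   0.055] [ 0.035  0.243 -0.475  0.    -0.854  0.055]
0.09 -1 -0.03 [ 0.096  0.348 -0.585  0.    -0.638 -0.006] [ 0.096  0.225 -0.5    0.    -0.846 -0.006]
0.09 -1 0.04 [ 0.245  0.321 -0.632  0.    -0.619 -0.155] [ 0.245  0.192 -0.544  0.    -0.835 -0.155]
0.09 -1 0.13 [ 0.439  0.303 -0.661  0.    -0.606 -0.349] [ 0.439  0.171 -0.572  0.    -0.828 -0
[... 2455 characters left out ...]
 [ 0.439  0.303 -0.661  0.    -0.606  2.403] [ 0.439  0.171 -0.572  0.    -0.828  2.403]
-0.3 -1 -0.115 [-0.073  0.394 -0.502  0.    -0.674 -0.227] [-0.073  0.28  -0.421  0.    -0.87  -0.227]
-0.3 -1 -0.095 [-0.034  0.382 -0.524  0.    -0.665 -0.266] [-0.034  0.266 -0.442  0.    -0.863 -0.266]
-0.3 -1 -0.06 [ 0.035  0.363 -0.559  0.    -0.65  -0.335] [ 0.035  0.243 -0.475  0.    -0.854 -0.335]
-0.3 -1 -0.03 [ 0.096  0.348 -0.585  0.    -0.638 -0.396] [ 0.096  0.225 -0.5    0.    -0.846 -0.396]
-0.3 -1 0.04 [ 0.245  0.321 -0.632  0.    -0.619 -0.545] [ 0.245  0.192 -0.544  0.    -0.835 -0.545]
-0.3 -1 0.13 [ 0.439  0.303 -0.661  0.    -0.606 -0.739] [ 0.439  0.171 -0.572  0.    -0.828 -0.739]
```

Joint 6 runs out of range this way round, so I'll back off, lift, turn the tool half a turn (same finger geometry) and carry on.

```bash
cat >> h.py <<'E'
def downs(a,sg=-1):
    y=sg*np.array([np.cos(a),np.sin(a),0]); z=np.array([0,0,-1.]); x=np.cross(y,z); q=R.from_matrix(np.c_[x,y,z]).as_quat(); return [q[3],*q[:3]]
E
python3 - <<'E'
from h import *
np.set_printoptions(precision=4,suppress=True)
u,v=axes(); Bn=B+.0018*v; Z=.014
t=Bn+(-.095-D-.02)*u
env.line_to([*t,Z],speed=.1); env.line_to([*t,.1],speed=.2)
q=downs(A); j=solver.ik([*t,.1],q); print(j)
env.movej(j)
im=get_image("top");cv2.imwrite("pics/top5.png",im[:,:,::-1])
im=get_image("wrist");cv2.imwrite("pics/wrist5.png",im[:,:,::-1])
p=env.get_tool_pos();print(env.get_t(),p,(p[:2]-Bn)@v)
E
```

```text
[-0.0729  0.2799 -0.4209  0.     -0.87    0.1629]
22.7333 [ 0.5052 -0.2292  0.1   ] 4.801144777837746e-07
```

View pics/wrist5.png

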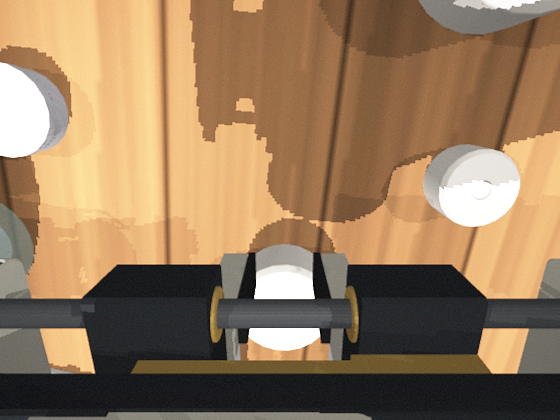

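View pics/top5.png

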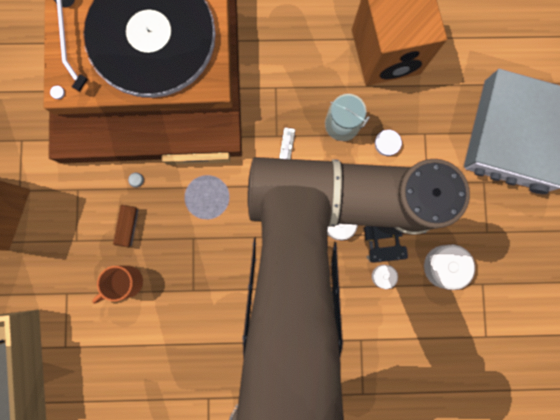

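Run:
```python
from h import *
np.set_printoptions(precision=4,suppress=True)
u,v=axes(); Bn=B+.0018*v; Z=.014
p=Bn+(-.095-D-.02)*u
env.line_to([*p,Z],speed=.15)
for s,sp in ((-.1,.08),(-.02,.06),(.05,.06),(.13,.07)):
    t=Bn+(s-D)*u
    h=env.line_to([*t,Z],speed=sp,threshold=10)
    p=env.get_tool_pos(); print(s,h,p,(p[:2]-Bn)@v,env.get_ft_force(),env.get_t())
    if h: break
im=get_image("scene");cv2.imwrite("pics/scene6.png",im[:,:,::-1])
im=get_image("top");cv2.imwrite("pics/top6.png",im[:,:,::-1])
```

```text
-0.1 False [ 0.5043 -0.2136  0.0148] 0.0004785582433471103 [1.6504 0.591  0.1143] 23.7917
-0.02 False [ 0.4967 -0.1346  0.014 ] 3.2249279568489705e-06 [-0.818   0.122   0.3158] 25.275
0.05 False [ 0.4906 -0.0649  0.014 ] 0.00019984753478376243 [0.0751 0.2231 0.5537] 26.5917
0.13 False [0.4833 0.0149 0.014 ] 0.00015168269075774721 [-0.4197 -0.66   -0.3108] 27.8833
```

View pics/scene6.png

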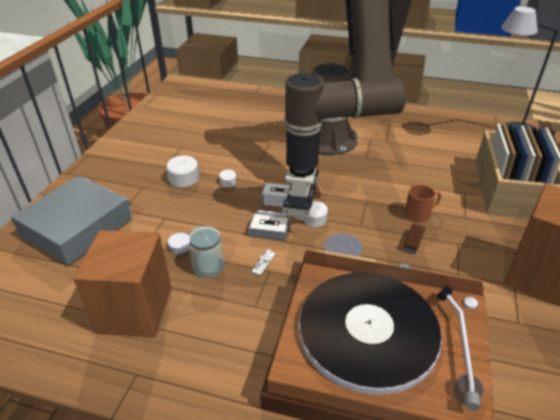

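View pics/top6.png

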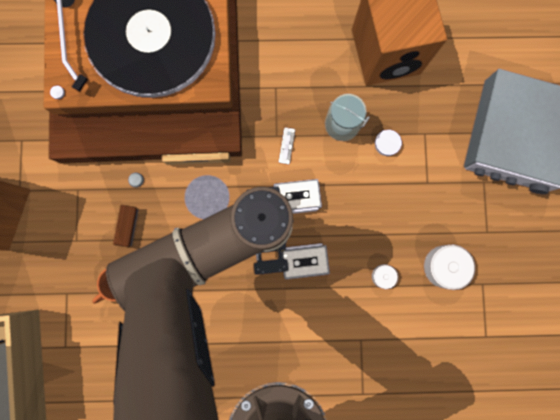

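Run:
```python
from h import *
np.set_printoptions(precision=4,suppress=True)
u,v=axes(); Bn=B+.0018*v; Z=.014
t=Bn+(.13-D-.015)*u
env.line_to([*t,Z],speed=.1); env.line_to([*t,.11],speed=.2)
W=Bn+.13*u; P=np.array([.577,.1646]); d=(P-W)/np.linalg.norm(P-W); a=-np.arctan2(d[0],d[1])
q=downs(a); s=W-.058*d
print(W,a,solver.ik([*s,.11],q),solver.ik([*(P-D*d),Z],q))
env.move_ptp([*s,.11],q)
im=get_image("wrist");cv2.imwrite("pics/wrist7.png",im[:,:,::-1])
im=get_image("scene");cv2.imwrite("pics/scene7.png",im[:,:,::-1]); crop(im,260,170,460,290,4,"pics/c9.png")
print(env.get_t(),[(x["xy"],x["score"]) for x in pinpoint("scene","weight")], "pred",pix("scene",[[*W,0],[*W,.045]]))
```

```text
[0.4792 0.059 ] -0.7471937822207694 [ 0.4884  0.0858 -0.6471  0.     -0.8379 -1.2356] [ 0.5848  0.4042 -0.4846  0.     -0.682  -1.332 ]
29.9 [([313.3, 216.2], 0.95), ([183.6, 178.0], 0.93), ([229.0, 181.6], 0.51)] pred [[314.6548 219.0371]
 [315.2835 207.8149]]
```

View pics/c9.png

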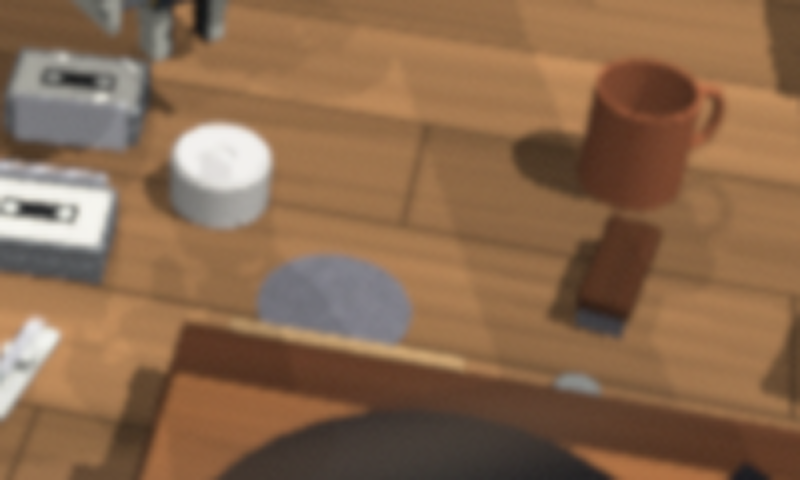

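View pics/wrist7.png

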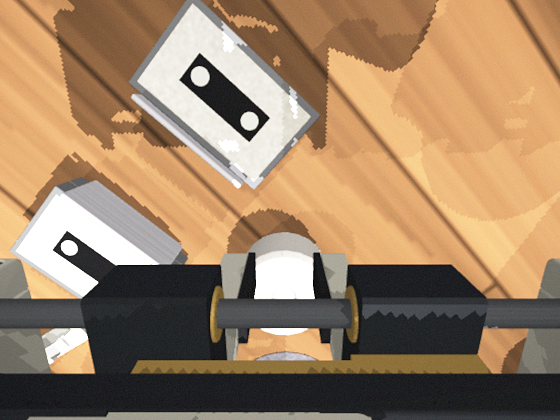

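The weight is through and standing upright. Its top is at scene px (315,209) against a predicted (315,208). Final push onto the pad.

Run:
```python
from h import *
np.set_printoptions(precision=4,suppress=True)
u,v=axes(); Bn=B+.0018*v; Z=.014
W=Bn+.13*u; P=np.array([.577,.1646]); d=(P-W)/np.linalg.norm(P-W)
s=W-.058*d
env.line_to([*s,Z],speed=.12,threshold=8)
env.line_to([*(W-(D+.002)*d),Z],speed=.06)
h=env.line_to([*(P-D*d),Z],speed=.07,threshold=10)
print(h,env.get_tool_pos(),P-D*d,env.get_ft_force(),env.get_t())
env.line_to([*(P-(D+.04)*d),Z],speed=.1)
env.line_to([*(P-(D+.04)*d),.2],speed=.25)
env.movej([0.0,*env.get_joint_positions()[1:]])
for c in ("top","scene"):
    im=get_image(c);cv2.imwrite(f"pics/{c}8.png",im[:,:,::-1])
    crop(im,*((95,120,345,305,3.2) if c=="top" else (260,170,460,290,4)),f"pics/e_{c}.png")
    print([(x["xy"],x["score"]) for x in pinpoint(c,"weight")],"pred",pix(c,[[*P,.001],[*P,.045]]))
print(env.get_t())
```

```text
False [0.5468 0.132  0.014 ] [0.5468 0.132 ] [-0.5772 -0.7589 -1.6712] 33.475
[([443.6, 262.0], 0.93), ([382.6, 278.1], 0.92), ([206.6, 197.3], 0.61), ([131.0, 224.2], 0.41)] pred [[206.5287 196.8149]
 [203.7909 194.4702]]
[([183.8, 179.2], 0.92), ([344.4, 244.5], 0.71), ([228.9, 181.6], 0.65)] pred [[342.5096 246.191 ]
 [343.7378 235.029 ]]
36.25
```

View pics/e_top.png

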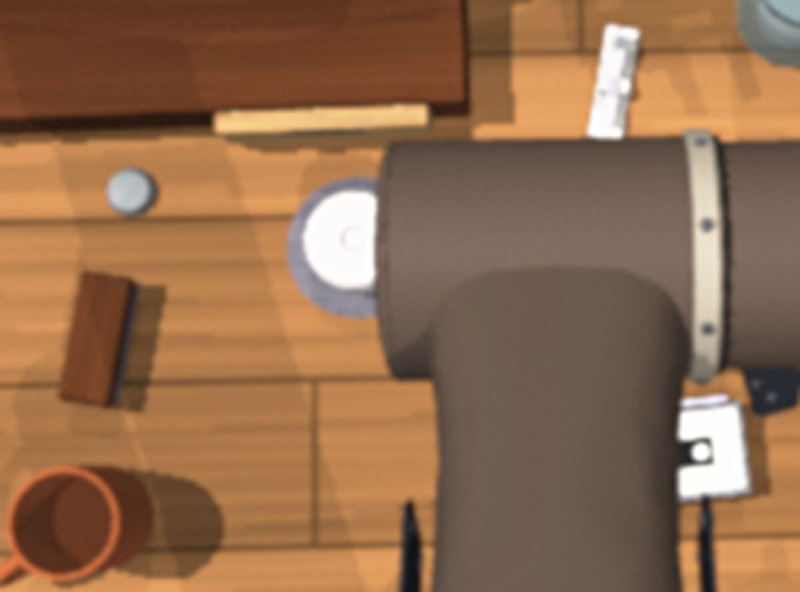

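View pics/e_scene.png

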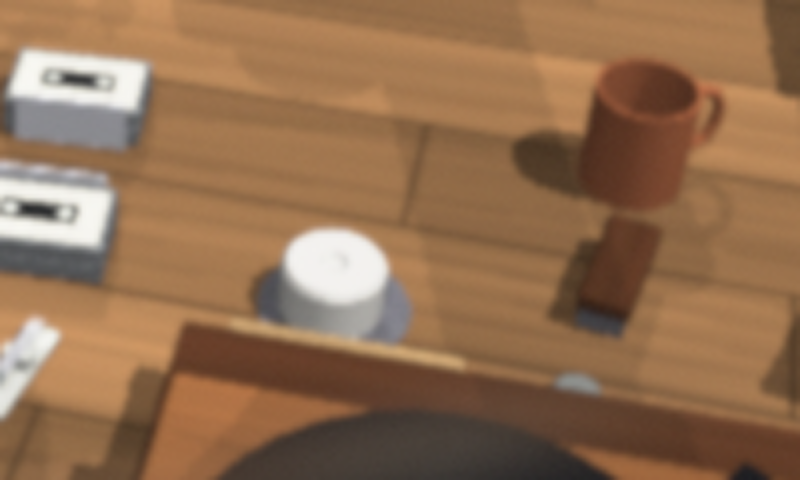

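View pics/top8.png

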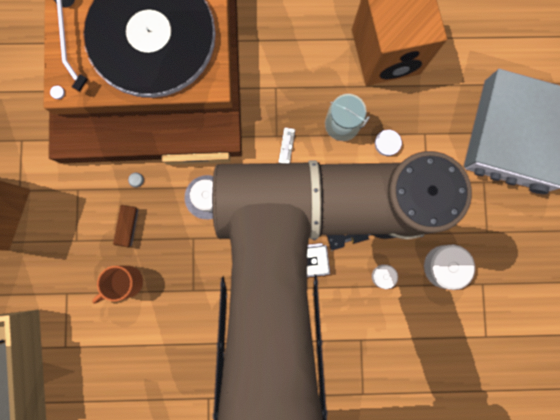

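The weight's knob shows at top px (205,194), 1–2 px from the pad-centre prediction of (204,194). That is about 4 mm off centre, with 18 mm allowed. The panel is against the base, the bystanders look unmoved, and the arm is clear.

Run:
```python
from h import *
job.finish_job(); print(env.get_t())
```

```text
the job is handed in; nothing more can be done
the job is handed in; nothing more can be done
```

The tray is home and the weight stands wholly on its pad. I handed the job in just after 36 s on the robot's clock, with the arm well clear.

**Tray:** I pushed it in until it met its stop. A second push tripped the 15 N limit with no further movement. With the tray in, the pad's centre is about 81 mm in front of the panel face, within the 70–90 mm you gave. My rough pixel reading had the panel only about 10 mm proud of the base, not 16. I put that down to reading edges by eye and relied on the stop.

**Weight:** I pushed the middle-sized puck with the part-open fingers nested behind it. Halfway, joint 6 would have passed its range, so the line was refused before anything moved. I backed off, turned the tool half a turn and carried on. The puck went through the gap without the 10 N contact limit tripping, and a last diagonal push put it on the pad.

**Last checks:**
- **Position:** in the top picture the weight is about 4 mm off the pad's centre, with 18 mm allowed. The scene picture shows it upright on the felt.
- **Bystanders:** the mug, brush, adaptor, gauge, jar and tin look unmoved, as do the two other pucks. In the final top picture the arm hid part of the pad and bookends, but the scene view was clear there.

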